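# Hold the sprung lid of the curing box ajar at its pointer

### The job

Air the green glue-curing box: draw its slide bolt outwards by the orange knob until you feel it come up against its end stop, and only then lift the sprung lid by its steel bar. Raise it until the lid is at the same angle as the black pointer at its side (the yellow stud on the lid's edge next to the pointer's red ball), and finish while still holding the lid steady there by the bar. Do not move the pointer, and leave the bottle, brush pot and tin where they stand.

Things in the scene. Friction and masses are not known exactly. Their poses are not given: they have to be found in the camera images.
- curing_box: Green box fixed to the bench, 240 (x) by 280 mm (y), walls 120 mm high, 12 mm lid on top. Place and yaw vary. Origin: centre of its underside; x points from its front (robot side) to the hinge side, y left, z up. Lid hinge along its far top edge. Bolt guide sticks out on its right (to y = -240 mm), pointer on its left (to y = +180 mm).
- hinge_mid (a point): Middle of the lid's hinge line, at (120, 0, 120) mm in the box's frame; the hinge axis is the box's y axis; the pointer turns about the same axis.
- lid (a joint): Lid angle, rad: 0 shut (level), grows as the front edge rises, at most 1.2. A spring shuts it: 0.7 Nm when shut, plus 0.9 Nm per rad; with its weight (0.35 to 0.7 kg) the bar takes about 5 to 10 N to hold. It never stays up by itself. The bolt blocks it physically until drawn about 27 mm.
- bar (a point): Steel bar handle on the lid: round, 14 mm thick, 110 mm long along the hinge direction (y), on posts at y = +-50 mm, 30 mm or more clear of the lid. Origin: middle of the bar. Seen from the hinge in the box's frame, with the lid at angle a, it is at x = -200 cos a + 50 sin a, z = 200 sin a + 50 cos a mm (170 mm above the bench when shut). It can turn between the pads.
- lid_stud (a point): Tip of the yellow stud, 14 mm in diameter, on the lid's left edge, 220 mm from the hinge, 6 mm above the lid's underside, at y = +150 mm in the box's frame.
- pointer (a joint): Angle of the pointer, rad, on the same scale as the lid (0 level): the angle at which the lid has to be held; set anywhere from 0.3 to 0.7. It stays where it is by friction.
- pointer_ball (a point): Centre of the red ball, 20 mm in diameter, at the tip of the black pointer, 220 mm from the hinge, at y = +168 mm in the box's frame. The pointer is a 10 mm high black arm beside the lid, turning about the lid's hinge axis in front of a white dial.
- bolt (a joint): Travel of the slide bolt, m, outwards (to the box's -y): 0 fully in (knob at y = -180 mm in the box's frame), 0.035 against its end stop. It starts between 0 and 0.012. It slides with about 2.5 N of friction and has no spring.
- bolt_knob (a point): Grip point on the axis of the bolt's orange upright knob, 176 mm above the bench, x = -60 mm in the box's frame; moves with the bolt. Knob 16 mm in diameter, from 150 to 196 mm above the bench, on a steel collar 24 mm wide. Guide and end stop are not higher than 150 mm; the shut lid's top is at 132 mm, the bar's top at 177 mm.
- glue_bottle: White bottle with red cap, 60 mm in diameter, 150 mm high, loose bystander. Origin: centre of its underside.
- brush_pot: Blue pot 76 mm in diameter, 90 mm high, with brushes up to about 195 mm, loose bystander. Origin: centre of its underside.
- paint_tin: Yellow tin, 70 mm in diameter, 75 mm high, loose bystander. Origin: centre of its underside.

How it is judged (in metres and radians):
On the way, in this order (a step that is already met when the one before it is completed fails the run):
1. the bolt is drawn out against its end stop while the lid is still shut (value of joint bolt above 0.031 m and value of joint lid below 0.05 rad), for 0.1 s.
2. the lid is lifted by its bar (value of joint lid above 0.15 rad and contact force between the fingers and steel_bar above 1 N), for 0.1 s.
At the end, for the whole second after the job is handed in: For the last second the lid stands still (under 0.05 rad/s) within 0.07 rad (4 degrees) of the pointer's angle, held by the gripper's fingers on the bar (contact over 2 N), with the bolt still drawn to within 4 mm of its end stop (angle between the x axis of lid_stud and the x axis of pointer_ball, either way round below 0.07 rad and velocity of joint lid between -0.05 and 0.05 rad/s and contact force between the fingers and steel_bar above 2 N and value of joint bolt above 0.031 m); the arm keeps its last pose, push and grip.
It fails at once if the pointer was moved (over 10 mm at its ball) (distance of pointer_ball from where it was at the start of the episode above 0.01 m).
It fails at once if a bystander was moved (over 20 mm) (distance of any of glue_bottle, brush_pot, paint_tin from where it was at the start of the episode above 0.02 m).
It also fails if it takes over 42 s, if anything falls off the work surface, if the arm or the gripper's body presses on something with over 40 N, if the wrist force passes 120 N, or if a joint passes its speed limit or range.

### The arm

A 6-joint arm with a two-finger parallel gripper is mounted at the origin on the work surface. World frame = base frame: x ahead of the robot, y to its left, z up, the work surface at z = 0. Lengths are in mm, angles in rad, forces in N, time in s.
With the tool pointing down it reaches from about 375 to 900 mm from the base axis. Payload 3.1 kg.
Tool frame: the origin (TCP) lies midway between the tips of the shut fingers; the grasp point (between the pads) lies 19 mm behind it; z points along the fingers, y is the line along which they close (so a half turn about z gives the same grasp; the last joint's range is limited). The gripper opens to 85 mm and grips with 20 to 120 N. Pads are 22 mm wide; open, the fingers measure 114 mm over their backs; the gripper's body (76 mm by 85 mm) begins 54 mm behind the grasp point. The pads swing forward as they close: fully open they stand 13 mm farther back than shut.
Start: joints at [0.983, 0.527, 1.433, -0, 1.181, -0.178], TCP at [248.974, 573.244, 202.51] pointing down, gripper open.
Joint ranges: [-3.08, 3.08], [-0.75, 2.2], [0.22, 2.44], [-1.43, 4.57], [0, 2.65], [-2.85, 2.85]. Speed limits (rad/s): [2.79, 2.79, 3.14, 3.14, 3.14, 3.14].

### API

Orientations are given as a unit quaternion [w, x, y, z].
In Python, from bench import ctrl gives the robot as it stands. The module is installed in compiled form; this text tells all that it offers.
- The arm moves only by the shell command python3 -m pendant 'ROWS' [FORCE]. ROWS is text: rows parted by semicolons, each of 7 numbers parted by spaces: the shift along the tool's x, y, z in cm, then the turn, a rotation vector about the tool's x, y, z in degrees, then the finger opening in cm, from 0 to 8.54. A call has 1 to 10 rows; each row shifts and turns the commanded pose from where the row before left it, along the tool's axes as they then stand; what a row does not reach is not made up. A row lasts 1/12 s, in which the tool goes at most 41.7 mm and 7.16 degrees, less where a joint would pass 70% of its speed; a pose out of reach is approached as far as the arm can. A call is refused whole if a number of a shift passes 4.17 or a number of a turn 7.16, either way. A call with a gripper value outside its range is refused whole. The fingers move at their own pace and stop on an object; FORCE is the grip in N (left out, the last holds). Time passes only in rows, so rows that do not move let the fingers close. It gives the time, the measured TCP pose, the force, the opening and the grip force at its end, in the units of the state.
- ctrl.observe(): the state, without advancing time (a new reading comes with each control period).
- ctrl.snapshot(name): name is "side" or "top" or "wrist"; returns the picture (400x640x3 uint8, red, green, blue); there is no depth.
- ctrl.camera_info(name): a dict with "fovy" (degrees; the focal length in pixels is half the picture's height over the tangent of half this angle, whatever the lens; pixels are square), "cx", "cy" (the principal point, pixels), "k1" (the pictures are not rectified: a ray, as slopes to the right and down, at radius r is drawn at 1 + k1 r^2 times it, then the intrinsics apply), "rvec" (rotation vector, rad) and "tvec" (3), from world to camera coordinates, as OpenCV has them. Camera axes: x right, y down, z forward; pixel columns grow to the right and rows downward; lengths in mm; the calibration is good to about 2 mm. A picture is of the moment at which its call begins: read the wrist's pose just before it. camera_info takes no time and is no camera call; for the wrist camera it gives the pose at the moment of the call.
- ctrl.close_job(): hands the job in; it is judged then, once.
The state is a dict: "t": time; "q": joint angles; "qd": joint speeds; "tau": joint torques, N m; "tcp_pos": TCP position; "ee_rot": TCP orientation; "wrist_force": force on the tool from outside, world axes, zero at the start; "wrist_torque": the same for the moment, N m; "grip_width": finger opening in mm; "gripper_force": force on a finger pad.
Only numpy, scipy, OpenCV 4.12 (cv2) and the standard library are available. Lean on these libraries where they do the work, as an engineer would, in place of code of your own. Each camera call takes 0.05 s, during which the arm holds its last target. There are 200 camera calls.

## Working session

There is one attempt and no reset: what is moved stays moved. The work goes in short steps, Python scripts to look and compute and a shell command to move; the robot and the scene stay as the last step left them, time stands still between calls to the robot, and variables do not carry over. Pictures are saved under pics/ and viewed, at most 10 in all, crops included, and the job is handed in when it is done.

```bash
mkdir -p pics; cat > h.py <<'E'
import numpy as np, cv2
from bench import ctrl
from scipy.spatial.transform import Rotation as R
def cam(n):
    c=ctrl.camera_info(n); f=200/np.tan(np.radians(c['fovy'])/2)
    return f,c['cx'],c['cy'],c['k1'],R.from_rotvec(np.ravel(c['rvec'])).as_matrix(),np.ravel(c['tvec'])
def proj(C,P):
    f,cx,cy,k,Rm,t=C; p=np.atleast_2d(P)@Rm.T+t; s=p[:,:2]/p[:,2:]
    s=s*(1+k*(s**2).sum(1,keepdims=True)); return s*f+[cx,cy]
def ray(C,u,v):
    f,cx,cy,k,Rm,t=C; d=np.array([(u-cx)/f,(v-cy)/f]); s=d.copy()
    for _ in range(30): s=d/(1+k*(s@s))
    w=Rm.T@np.array([*s,1]); return -Rm.T@t, w/np.linalg.norm(w)
def atz(C,u,v,z):
    o,d=ray(C,u,v); return o+d*(z-o[2])/d[2]
def snap(n,fn):
    im=ctrl.snapshot(n); cv2.imwrite('pics/'+fn,im[:,:,::-1]); return im
E
python3 - <<'E'
from h import *
for n in('top','side'):
    snap(n,n+'1.png'); C=cam(n); print(n,C[:4],-C[4].T@C[5])
s=ctrl.observe(); print(s)
E
```

```text
top (np.float64(505.4732718437784), 326.06701653984317, 202.0280630029287, -0.0024213926045329403) [ 339.65951351  -27.13958407 1352.82329404]
side (np.float64(434.0019078550079), 324.3885870242021, 197.1904559157321, -0.035541958647353725) [  465.56521241 -1051.00678726   856.89759585]
{'t': 0.1, 'q': array([ 9.82480511e-01,  5.28383480e-01,  1.43378536e+00,  2.99407217e-05,
        1.18143814e+00, -1.78476928e-01]), 'qd': array([ 0.00050421, -0.00144627, -0.00295351,  0.00010183,  0.00126401,
       -0.00032355]), 'tau': array([ 2.75464481e-04, -4.43301880e+01, -1.78585088e+01, -2.03041141e-04,
        3.85132604e-03,  2.44775106e-05]), 'tcp_pos': array([248.5861948 , 572.65674722, 201.62168201]), 'ee_rot': array([-3.89590841e-04,  2.03493764e-01,  9.79075724e-01, -9.28863489e-04]), 'wrist_force': array([ 0.09221698, -0.47007033,  0.42555868]), 'wrist_torque': array([-0.00930825,  0.03064589,  0.00479505]), 'gripper_force': 0.0, 'grip_width': 85.29056647659372}
```

View pics/top1.png

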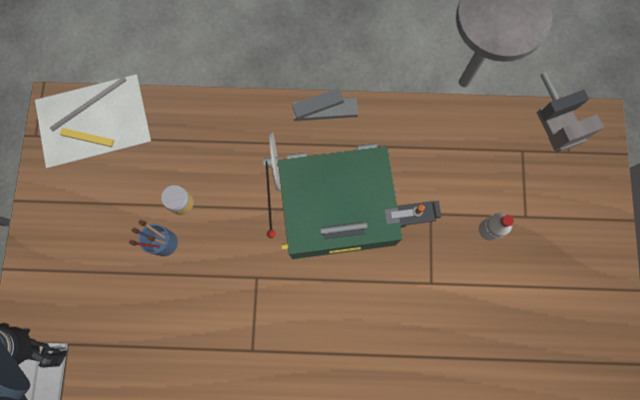

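View pics/side1.png

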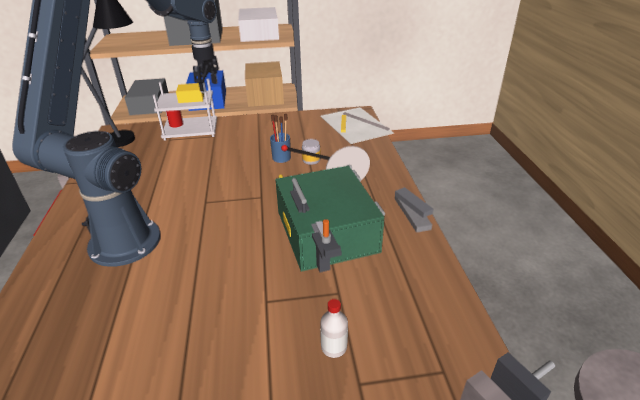

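The top view shows the box at about (340,200), slightly yawed. The red ball is at (271,234), the stud at (285,247), the orange knob at (421,209), and the bar runs from (321,231) to (367,228). In the side view the ball is at (284,148) and the knob at (326,230). I'll measure these by colour and fit the box pose.

```bash
cat > fit.py <<'E'
from h import *
from scipy.optimize import least_squares
T=cv2.imread('pics/top1.png');S=cv2.imread('pics/side1.png')
def blob(im,lo,hi,x0,x1,y0,y1):
    m=cv2.inRange(cv2.cvtColor(im,cv2.COLOR_BGR2HSV)[y0:y1,x0:x1],lo,hi)
    v,u=np.nonzero(m); return np.array([u.mean()+x0,v.mean()+y0]),len(u),(u.min()+x0,u.max()+x0,v.min()+y0,v.max()+y0)
def both(lo,hi,rt,rs): return blob(T,lo,hi,*rt),blob(S,lo,hi,*rs)
bt,bs=both((0,150,90),(6,255,255),(258,284,222,245),(276,292,140,156))
kt,ks=both((7,150,90),(18,255,255),(410,430,200,220),(315,335,212,245))
st,ss=both((22,150,90),(35,255,255),(278,290,240,254),(272,286,170,186))
print(bt,bs,kt,ks,st,ss,sep='\n')
CT,CS=cam('top'),cam('side')
# green mask outer quad in top
m=cv2.inRange(cv2.cvtColor(T,cv2.COLOR_BGR2HSV),(60,60,30),(90,255,255))
n,l,stt,_=cv2.connectedComponentsWithStats(m); i=1+np.argmax(stt[1:,4])
c=max(cv2.findContours((l==i).astype('uint8'),0,2)[0],key=cv2.contourArea)
q=cv2.approxPolyDP(cv2.convexHull(c),5,True)[:,0]; print('quad',q.tolist())
for p in q: print(atz(CT,*p,132).round(1))
def W(p,P): 
    c,s=np.cos(p[2]),np.sin(p[2]); x,y,z=np.array(P).T
    return np.c_[p[0]+c*x-s*y,p[1]+s*x+c*y,z]
def pts(p):
    a=p[3]; k=-180-p[4]
    return dict(ball=(120-220*np.cos(a),168,120+220*np.sin(a)),knob=(-60,k,176),ktop=(-60,k,196),stud=(120-220+0,145,126),bar1=(-80,55,170),bar2=(-80,-55,170))
def res(p):
    d=pts(p); r=[]
    for C,n,o,w in((CT,'ball',bt[0],1),(CS,'ball',bs[0],1),(CT,'ktop',kt[0],1),(CS,'knob',ks[0],.5),(CT,'stud',st[0],.7),(CS,'stud',ss[0],.5),(CT,'bar1',(321,231.5),.3),(CT,'bar2',(367,228),.3)):
        r.append(w*(proj(C,W(p,[d[n]]))[0]-o))
    return np.ravel(r)
s=least_squares(res,[450,-50,.05,.5,5],loss='soft_l1'); p=s.x
print('x y yaw pointer bolt',p.round(3)); print(res(p).reshape(-1,2).round(1))
d=pts(p)
for k in d: print(k,W(p,[d[k]])[0].round(1))
E
python3 fit.py
```

```text
fit.py:6: RuntimeWarning: Mean of empty slice.
  v,u=np.nonzero(m); return np.array([u.mean()+x0,v.mean()+y0]),len(u),(u.min()+x0,u.max()+x0,v.min()+y0,v.max()+y0)
  ret = ret.dtype.type(ret / rcount)
Traceback (most recent call last):
  File "fit.py", line 10, in <module>
    st,ss=both((22,150,90),(35,255,255),(278,290,240,254),(272,286,170,186))
          ~~~~^^^^^^^^^^^^^^^^^^^^^^^^^^^^^^^^^^^^^^^^^^^^^^^^^^^^^^^^^^^^^^
  File "fit.py", line 7, in both
    def both(lo,hi,rt,rs): return blob(T,lo,hi,*rt),blob(S,lo,hi,*rs)
                                  ~~~~^^^^^^^^^^^^^
  File "fit.py", line 6, in blob
    v,u=np.nonzero(m); return np.array([u.mean()+x0,v.mean()+y0]),len(u),(u.min()+x0,u.max()+x0,v.min()+y0,v.max()+y0)
                                                                          ~~~~~^^
ValueError: zero-size array to reduction operation minimum which has no identity
```

```bash
sed -i "s/(22,150,90),(35,255,255)/(20,120,60),(36,255,255)/; s/(272,286,170,186)/(270,290,165,190)/" fit.py; python3 fit.py
```

```text
(array([271. , 233.5]), 44, (np.int64(268), np.int64(274), np.int64(230), np.int64(237)))
(array([283.79166667, 147.20833333]), 24, (np.int64(276), np.int64(287), np.int64(140), np.int64(150)))
(array([420.61290323, 207.74193548]), 31, (np.int64(418), np.int64(423), np.int64(205), np.int64(211)))
(array([325.5 , 227.84]), 100, (np.int64(323), np.int64(328), np.int64(220), np.int64(236)))
(array([284.24324324, 246.51351351]), 37, (np.int64(281), np.int64(287), np.int64(244), np.int64(249)))
(array([280.16666667, 176.16666667]), 12, (np.int64(278), np.int64(282), np.int64(175), np.int64(177)))
quad [[386, 147], [401, 238], [290, 254], [278, 161]]
[ 742.6 -160.4  132. ]
[ 512.5 -198.9  132. ]
[464.7  68.9 132. ]
[697.1 110.3 132. ]
x y yaw pointer bolt [ 6.05871e+02 -4.47260e+01  1.62000e-01  4.50000e-01  3.86800e+00]
[[-0.4 -0.3]
 [-0.6  0.1]
 [ 0.2 -0.1]
 [-0.8 -0.5]
 [ 0.6 -0.2]
 [-0.2  0.6]
 [-0.2 -0.2]
 [-0.1 -0.9]]
ball [501.8 108.5 215.7]
knob [ 576.2 -235.9  176. ]
ktop [ 576.2 -235.9  196. ]
stud [483.8  82.3 126. ]
bar1 [518.1  -3.3 170. ]
bar2 [ 535.8 -111.9  170. ]
```

```bash
cat >> h.py <<'E'
YAW=.162
def go(P,tilt=0.):
    "remaining shift (cm) and turn (deg) in present tool axes to TCP P, tool down (tilted about box y by tilt), tool y along box x"
    s=ctrl.observe(); w,x,y,z=s['ee_rot']; A=R.from_quat([x,y,z,w])
    G=R.from_euler('z',YAW)*R.from_euler('y',tilt)*R.from_matrix(np.array([[0,1,0],[1,0,0],[0,0,-1.]]).T)
    print('t',round(s['t'],2),'tcp',s['tcp_pos'].round(1),'w',round(s['grip_width'],1),'F',s['wrist_force'].round(1),'gf',round(s['gripper_force'],1))
    print('shift cm',(A.inv().apply(np.array(P)-s['tcp_pos'])/10).round(2),'turn deg',np.degrees((A.inv()*G).as_rotvec()).round(2),'shift in goal axes',(G.inv().apply(np.array(P)-s['tcp_pos'])/10).round(2))
E
python3 -m pendant '0 0 -1.2 0 0 7.15 5; 0 0 -1.2 0 0 7.15 5; 0 0 -1.2 0 0 7.15 5; 0 0 -1.2 0 0 7.15 5; 0 0 -1.2 0 0 7.15 5; 0 0 -1.2 0 0 7.15 5; 0 0 -1.2 0 0 7.15 5; 0 0 -1.2 0 0 7.15 5; 0 0 0 0 0 0 5' 40
python3 -c "
from h import *
C=cam('top')
print(atz(C,160,240,90),atz(C,178,198,75),atz(C,507,219,150))
go([576.2,-235.9,250])"
```

```text
t: 0.85
tcp_pos: [249.6, 574.3, 300.8]
ee_rot: [-0.0, 0.648, 0.762, 0.002]
wrist_force: [-0.0, 0.3, 1.5]
grip_width: 50.3
gripper_force: 0.0
[493.28409875 401.02562885  90.        ] [605.8234843 370.4940434  75.       ] [ 564.54797835 -451.6872533   150.        ]
t 0.85 tcp [249.6 574.3 300.8] w 50.3 F [-0.   0.3  1.5] gf 0.0
shift cm [-85.22  19.26   4.86] turn deg [ 0.17 -0.19 -0.08] shift in goal axes [-85.23  19.16   5.08]
```

```bash

python3 -m pendant '-1.8 0.4 0 0 0 0 5; -3.5 0.8 0 0 0 0 5; -3.5 0.8 0 0 0 0 5; -3.5 0.8 0 0 0 0 5; -3.5 0.8 0 0 0 0 5; -3.5 0.8 0 0 0 0 5; -3.5 0.8 0 0 0 0 5; -3.5 0.8 0 0 0 0 5; -3.5 0.8 0 0 0 0 5; -3.5 0.8 0 0 0 0 5' >/dev/null
python3 -m pendant '-3.5 0.8 0 0 0 0 5; -3.5 0.8 0 0 0 0 5; -3.5 0.8 0 0 0 0 5; -3.5 0.8 0 0 0 0 5; -3.5 0.8 0 0 0 0 5; -3.5 0.8 0 0 0 0 5; -3.5 0.8 0 0 0 0 5; -3.5 0.8 0 0 0 0 5; -3.5 0.8 0 0 0 0 5; -3.5 0.8 0 0 0 0 5' >/dev/null
python3 -m pendant '-3.5 0.8 0 0 0 0 5; -3.5 0.8 0 0 0 0 5; -3.5 0.8 0 0 0 0 5; -3.5 0.8 0 0 0 0 5; -2 0.4 0 0 0 0 5; 0 0 0 0 0 0 5'
python3 -c "
from h import *
go([576.2,-235.9,240]); print(cam('wrist')); snap('wrist','w1.png')"
```

```text
t: 3.02
tcp_pos: [575.9, -232.3, 296.6]
ee_rot: [0.0, 0.648, 0.762, -0.001]
wrist_force: [-0.4, 0.6, 0.2]
grip_width: 50.2
gripper_force: 0.0
t 3.02 tcp [ 575.9 -232.3  296.6] w 50.2 F [-0.4  0.6  0.2] gf 0.0
shift cm [-0.36 -0.02  5.66] turn deg [-0.04  0.08 -0.01] shift in goal axes [-0.36 -0.02  5.66]
(np.float64(331.6157619117291), 325.29136735147813, 199.33235101966804, -0.06819397714276597, array([[ 9.86894057e-01,  1.61369510e-01, -4.74251046e-05],
       [ 1.55362524e-01, -9.50077370e-01,  2.70583588e-01],
       [ 4.36188834e-02, -2.67044703e-01, -9.62696484e-01]]), array([-531.29855713, -370.38869167,  382.00505622]))
```

View pics/w1.png

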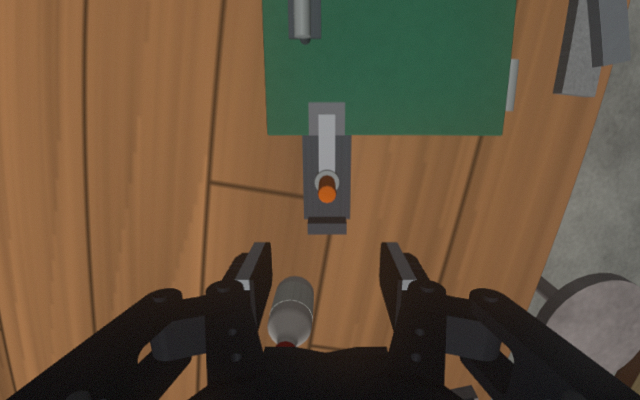

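The wrist view shows the knob top at about (327,194), the guide running straight out, and the bar end at (303,38). I'll check the knob position from here.

```bash
python3 -c "
from h import *
C=cam('wrist'); print(atz(C,327,194,196),proj(C,[[576.2,-235.9,196],[535.8,-111.9,170]]))
q=atz(C,304,38,170);print(q)"
```

```text
[ 576.99501779 -231.64623995  196.        ] [[325.26213322 198.62418716]
 [301.66624135  41.79801248]]
[ 537.28026053 -108.62670359  170.        ]
```

```bash

python3 -m pendant '-0.1 0 2 0 0 0 5; 0 0 3 0 0 0 5; 0 0 3 0 0 0 5; 0 0 2.5 0 0 0 5; 0 0 1.7 0 0 0 5; 0 0 1 0 0 0 5; 0 0 0.4 0 0 0 5; 0 0 0 0 0 0 5'
python3 -m pendant '0 0 0 0 0 0 1; 0 0 0 0 0 0 0.8; 0 0 0 0 0 0 0.8; 0 0 0 0 0 0 0.8; 0 0 0 0 0 0 0.8' 40
python3 -c "
from h import *
go([576.5,-233,160]);snap('wrist','w2.png')"
```

```text
t: 3.73
tcp_pos: [574.6, -227.4, 161.8]
ee_rot: [-0.001, 0.647, 0.763, -0.0]
wrist_force: [-0.1, 0.5, 0.7]
grip_width: 49.8
gripper_force: 0.0
t: 4.15
tcp_pos: [576.5, -228.8, 164.1]
ee_rot: [0.002, 0.647, 0.762, 0.001]
wrist_force: [0.7, 2.0, 5.0]
grip_width: 12.3
gripper_force: 39.0
t 4.15 tcp [ 576.5 -228.8  164.1] w 12.3 F [0.7 2.  5. ] gf 39.0
shift cm [-0.42 -0.07  0.41] turn deg [0.2  0.1  0.04] shift in goal axes [-0.42 -0.07  0.41]
```

View pics/w2.png

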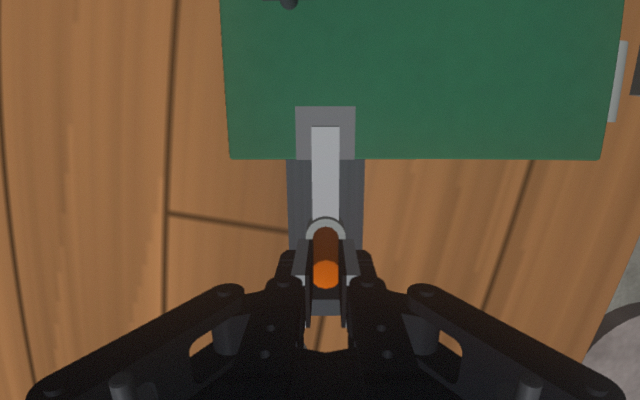

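The pads are closed on the knob, but the 12 mm width reading suggests an off-centre hold. I'll re-centre by about 5 mm and grip again.

```bash

python3 -m pendant '0 0 0 0 0 0 3; 0 0 0 0 0 0 3; -0.3 0 0 0 0 0 3; -0.2 0 0 0 0 0 3; 0 0 0 0 0 0 3; 0 0 0 0 0 0 0.8; 0 0 0 0 0 0 0.8; 0 0 0 0 0 0 0.8; 0 0 0 0 0 0 0.8;0 0 0 0 0 0 0.8' 50
python3 -c "
from h import *
go([576.5,-233,160])"
```

```text
t: 5.03
tcp_pos: [577.0, -233.6, 162.6]
ee_rot: [0.001, 0.647, 0.762, 0.001]
wrist_force: [4.3, 0.4, -2.9]
grip_width: 11.8
gripper_force: 48.8
t 5.03 tcp [ 577.  -233.6  162.6] w 11.8 F [ 4.3  0.4 -2.9] gf 48.8
shift cm [ 0.06 -0.05  0.26] turn deg [0.13 0.05 0.04] shift in goal axes [ 0.06 -0.05  0.26]
```

```bash

python3 -m pendant '-0.3 0 0 0 0 0 0.8; -0.4 0 0 0 0 0 0.8; -0.4 0 0 0 0 0 0.8; -0.4 0 0 0 0 0 0.8; -0.4 0 0 0 0 0 0.8; -0.4 0 0 0 0 0 0.8'
python3 -m pendant '-0.2 0 0 0 0 0 0.8; -0.2 0 0 0 0 0 0.8'
python3 -m pendant '-0.2 0 0 0 0 0 0.8; -0.1 0 0 0 0 0 0.8'
```

```text
t: 5.53
tcp_pos: [580.5, -254.8, 162.6]
ee_rot: [-0.0, 0.647, 0.762, 0.001]
wrist_force: [5.8, 4.4, -1.1]
grip_width: 11.9
gripper_force: 48.9
t: 5.7
tcp_pos: [581.2, -258.8, 162.5]
ee_rot: [-0.0, 0.647, 0.762, 0.001]
wrist_force: [5.7, 3.9, 0.1]
grip_width: 12.0
gripper_force: 48.9
t: 5.87
tcp_pos: [581.7, -261.8, 162.5]
ee_rot: [-0.0, 0.647, 0.762, 0.001]
wrist_force: [5.1, 3.2, -0.6]
grip_width: 11.9
gripper_force: 48.9
```

```bash

python3 -m pendant '-0.2 0 0 0 0 0 0.8; 0 0 0 0 0 0 0.8'
python3 -m pendant '-0.2 0 0 0 0 0 0.8; 0 0 0 0 0 0 0.8'
python3 -m pendant '-0.2 0 0 0 0 0 0.8; 0 0 0 0 0 0 0.8'
```

```text
t: 6.03
tcp_pos: [582.1, -263.9, 162.6]
ee_rot: [-0.0, 0.647, 0.762, 0.001]
wrist_force: [5.9, 2.9, -0.4]
grip_width: 11.6
gripper_force: 48.9
t: 6.2
tcp_pos: [582.0, -264.0, 162.5]
ee_rot: [-0.002, 0.647, 0.762, 0.002]
wrist_force: [4.8, 6.8, 1.2]
grip_width: 11.9
gripper_force: 49.2
t: 6.37
tcp_pos: [582.0, -264.2, 162.5]
ee_rot: [-0.003, 0.647, 0.762, 0.003]
wrist_force: [5.0, 9.6, 2.3]
grip_width: 12.2
gripper_force: 49.4
```

```bash

python3 -m pendant '-0.2 0 0 0 0 0 0.8; -0.2 0 0 0 0 0 0.8; 0 0 0 0 0 0 0.8; 0 0 0 0 0 0 0.8'
```

```text
t: 6.7
tcp_pos: [581.9, -264.4, 162.5]
ee_rot: [-0.006, 0.647, 0.762, 0.005]
wrist_force: [4.2, 16.2, 4.5]
grip_width: 11.9
gripper_force: 49.7
```

```bash

python3 -m pendant '0.5 0 0 0 0 0 0.8; 0 0 0 0 0 0 3.5; 0 0 0 0 0 0 3.5; 0 0 0 0 0 0 3.5; 0 0 -1 0 0 0 3.5; 0 0 -2.5 0 0 0 3.5; 0 0 -2.5 0 0 0 5; 0 0 -1.5 0 0 0 5; 0 0 -0.5 0 0 0 5;0 0 0 0 0 0 5' 
python3 -c "
from h import *
go([528,-55.5,240])"
```

```text
t: 7.53
tcp_pos: [582.1, -269.1, 244.9]
ee_rot: [0.002, 0.648, 0.762, -0.0]
wrist_force: [-0.3, -0.4, 0.1]
grip_width: 50.2
gripper_force: 0.0
t 7.53 tcp [ 582.1 -269.1  244.9] w 50.2 F [-0.3 -0.4  0.1] gf 0.0
shift cm [21.96 -1.9   0.41] turn deg [ 0.15  0.17 -0.  ] shift in goal axes [21.96 -1.9   0.49]
```

```bash

python3 -m pendant '1.5 -0.1 0 0 0 0 5; 3 -0.3 0 0 0 0 5; 3.5 -0.3 0 0 0 0 5; 3.5 -0.3 0 0 0 0 5; 3.5 -0.3 0 0 0 0 5; 3.5 -0.3 0 0 0 0 5; 2.5 -0.2 0 0 0 0 5; 1 -0.1 0 0 0 0 5; 0 0 0 0 0 0 5; 0 0 0 0 0 0 5' 
python3 -c "
from h import *
snap('wrist','w3.png');snap('top','top3.png');snap('side','side3.png');go([528,-55.5,152])
C=cam('wrist');p=np.array([[528,-55.5,170]]);d=55*np.array([-.161,.987,0]);print(proj(C,np.r_[p+d,p,p-d]))"
```

```text
t: 8.37
tcp_pos: [526.9, -53.9, 241.9]
ee_rot: [-0.0, 0.647, 0.763, -0.001]
wrist_force: [0.3, -0.5, -0.8]
grip_width: 50.0
gripper_force: 0.0
t 8.52 tcp [527.8 -55.4 242.2] w 49.9 F [ 0.  -0.3 -0.4] gf 0.0
shift cm [-0.01  0.02  9.02] turn deg [-0.    0.03 -0.05] shift in goal axes [-0.01  0.02  9.02]
[[324.84296899 126.77003909]
 [324.88875245 200.15857898]
 [324.93176436 265.45366357]]
```

View pics/w3.png

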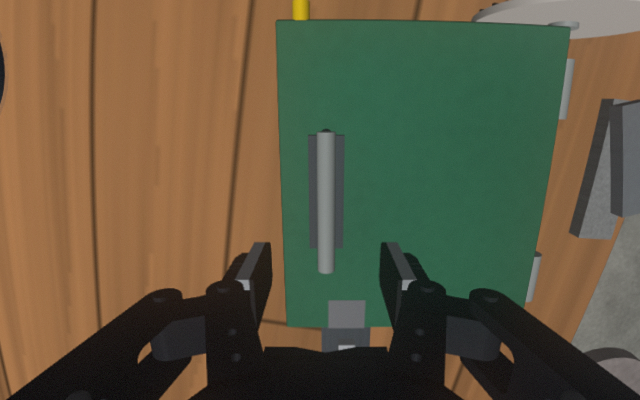

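The bar shows at column 326, rows 130–273, centred between the open fingers and square to them. Lowering and gripping.

```bash

python3 -m pendant '0 0 1.5 0 0 0 5; -0.2 0.1 2.5 0 0 0 5; 0 0 2.5 0 0 0 5; 0 0 1.5 0 0 0 5; 0 0 0.8 0 0 0 5; 0 0 0.2 0 0 0 5; 0 0 0 0 0 0 5' 
python3 -m pendant '0 0 0 0 0 0 0.8; 0 0 0 0 0 0 0.8; 0 0 0 0 0 0 0.8; 0 0 0 0 0 0 0.8; 0 0 0 0 0 0 0.8' 60
python3 -c "
from h import *
go([528,-55.5,152])
# per-row chord for rotation about hinge, in box axes (x,z), tool y=box x, tool z=-z
for n in(6,5,2):
    r=np.array([-200,31]);a=np.radians(n)
    d=np.array([[np.cos(a),np.sin(a)],[-np.sin(a),np.cos(a)]])@r-r
    print(n,'y',d[0]/10,'z',-d[1]/10)"
```

```text
t: 9.1
tcp_pos: [528.8, -56.7, 152.2]
ee_rot: [-0.0, 0.648, 0.762, -0.0]
wrist_force: [0.6, 0.9, -0.1]
grip_width: 49.6
gripper_force: 0.0
t: 9.52
tcp_pos: [528.9, -55.8, 153.1]
ee_rot: [0.001, 0.647, 0.762, 0.0]
wrist_force: [0.8, -0.3, -0.6]
grip_width: 8.1
gripper_force: 0.0
t 9.52 tcp [528.9 -55.8 153.1] w 8.1 F [ 0.8 -0.3 -0.6] gf 0.0
shift cm [ 0.04 -0.08  0.11] turn deg [0.06 0.03 0.05] shift in goal axes [ 0.04 -0.08  0.11]
6 y 0.43360032876425975 z -2.0735871409947166
5 y 0.34628884068282845 z -1.7313184190375743
2 y 0.12037189939583755 z -0.6961014978092166
```

No force and 8.1 mm opening, so the grip on the bar isn't established. Looking.

```bash
python3 -c "
from h import *
a=snap('wrist','w4.png');b=snap('side','s4.png')
c=cv2.resize(b[130:280,240:400],(640,600),interpolation=2)[:, :, ::-1]
cv2.imwrite('pics/c4.png',np.hstack([cv2.resize(a[:,:,::-1],(480,300)),np.zeros((300,0,3),'uint8'),cv2.resize(c,(320,300))]))
print(ctrl.observe()['gripper_force'],ctrl.observe()['grip_width'])"
```

```text
0.0 7.956106834889843
```

View pics/c4.png

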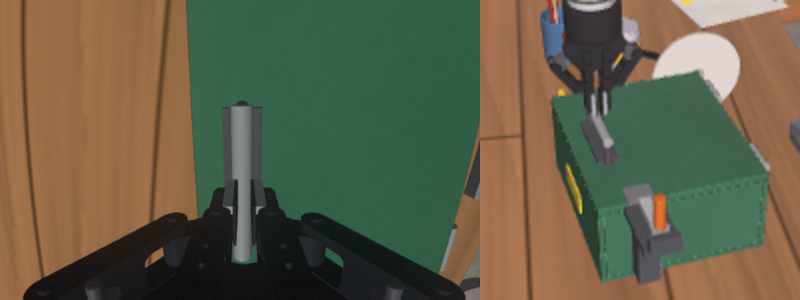

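The fingers straddle the bar, and in the side crop the bolt is drawn out. The pads just stopped at the commanded opening, so I'll close fully.

```bash

python3 -m pendant '0 0 0 0 0 0 0; 0 0 0 0 0 0 0; 0 0 0 0 0 0 0; 0 0 0 0 0 0 0; 0 0 0 0 0 0 0' 60
```

```text
t: 10.03
tcp_pos: [528.5, -55.8, 152.5]
ee_rot: [-0.0, 0.647, 0.762, -0.0]
wrist_force: [0.8, 0.0, -0.7]
grip_width: 0.2
gripper_force: 0.0
```

```bash
python3 -c "
from h import *
a=snap('wrist','w5.png')[:,:,::-1].copy();b=snap('side','s5.png')[:,:,::-1].copy()
t=ctrl.observe()['tcp_pos'];p=np.array([528,-57,170]);d=55*np.array([-.161,.987,0])
P=np.array([t,t+[0,0,19],p+d,p-d]);Cw,Cs=cam('wrist'),cam('side');pw,ps=proj(Cw,P),proj(Cs,P);print(pw,ps)
c=cv2.resize(b[120:260,240:360],(480,560),interpolation=2)
for q,col in zip(pw,[(0,0,255),(255,0,255),(255,255,0),(0,255,255)]): cv2.circle(a,tuple(int(v) for v in q),3,col,1)
for q,col in zip(ps,[(0,0,255),(255,0,255),(255,255,0),(0,255,255)]): cv2.circle(c,(int((q[0]+.5-240)*4),int((q[1]+.5-120)*4)),3,col,1)
cv2.imwrite('pics/c5.png',np.hstack([cv2.copyMakeBorder(a[100:400,160:480],0,260,0,0,0),c]))"
```

```text
[[324.40186263 235.38229208]
 [324.32355016 249.58742706]
 [322.86009182 140.24385523]
 [323.02629321 341.09877952]] [[298.08555931 194.60542386]
 [297.77727888 189.03722893]
 [292.82446941 179.41498733]
 [302.85119966 200.81506387]]
```

View pics/c5.png

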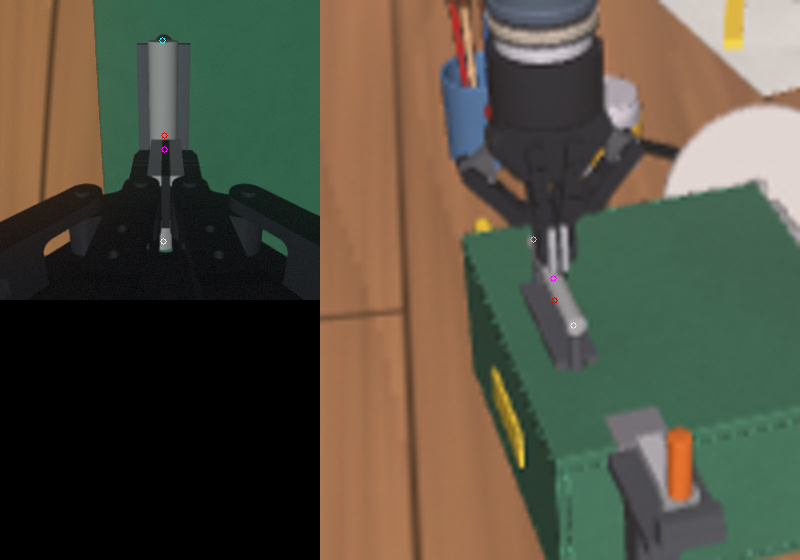

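The shut fingers occlude the bar and nothing is between the pads, so the tips are probably standing on top of the bar. A small downward probe will tell.

```bash

python3 -m pendant '0 0 0.2 0 0 0 0; 0 0 0 0 0 0 0'
python3 -m pendant '0 0 0.2 0 0 0 0; 0 0 0 0 0 0 0'
python3 - <<'E'
from h import *
s=ctrl.observe();q=s['q'];print(q.round(4))
a=cv2.imread('pics/w5.png'); hsv=cv2.cvtColor(a,cv2.COLOR_BGR2HSV)
for v in range(225,300,6): print(v,a[v,306:346:3].mean(1).round().astype(int))
E
```

```text
t: 10.3
tcp_pos: [528.3, -55.7, 150.2]
ee_rot: [-0.0, 0.647, 0.762, -0.0]
wrist_force: [-0.7, -0.4, 0.1]
grip_width: -0.3
gripper_force: 0.0
t: 10.47
tcp_pos: [528.3, -55.7, 148.1]
ee_rot: [-0.0, 0.647, 0.762, -0.0]
wrist_force: [0.3, 0.6, -0.3]
grip_width: 0.1
gripper_force: 0.0
[-0.3155  0.4775  1.7226 -0.      0.9422 -0.4782]
225 [ 73  84 124 133 136 137 136 126 115 102  72  73  73  72]
231 [ 75  82 122 131 136 136 133 127 119  99  72  74  72  74]
237 [ 75  78 120 132 137 140 134 128 118 104  72  74  73  73]
243 [75 78 63 64 62 61 26 28 64 63 65 62 75 71]
249 [67 57 64 65 66 59 27 30 60 65 64 65 66 66]
255 [29 51 62 64 64 56 25 25 60 62 63 64 38 31]
261 [33 64 63 62 60 49 24 25 54 62 61 63 57 30]
267 [28 62 60 62 61 48 26 28 55 63 63 63 62 26]
273 [26 63 62 60 61 39 25 24 49 64 62 61 63 23]
279 [ 26  23  24  34 133  87  40  38 109 123  25  29  19  28]
285 [31 25 21 23 30 75 40 39 88 21 20 23 27 36]
291 [25 20 25 25 17 32 42 38 28 25 20 18 25 19]
297 [26 24 22 21 19 33 39 40 28 25 19 20 22 22]
```

```bash

python3 - <<'E'
from h import *
s=ctrl.observe();C=cam('wrist');print('now tcp',s['tcp_pos'].round(1),'cam',(-C[4].T@C[5]).round(1))
c,sn=np.cos(.162),np.sin(.162)
for v in(240,278):
  for z in(148,160,170,177,190,200,215):
    p=atz(C,324,v,z)-s['tcp_pos']; print(v,z,'along tool x',round(-sn*p[0]+c*p[1],1))
a=snap('wrist','w6.png')
for v in range(222,252,4): print(v,a[v,306:346:3].mean(1).round().astype(int))
b=snap('side','s6.png');o=cv2.imread('pics/side3.png')
d=cv2.absdiff(b[:,:,::-1],o).max(2)>25
for v in range(176,206,2): print(v,''.join('#' if x else '.' for x in d[v,280:320]))
for v in range(176,206,2): print(v,b[v,288:308].mean(1).round().astype(int))
E
```

```text
now tcp [528.3 -55.7 148.1] cam [517.6  12.1 319.6]
240 148 along tool x -2.8
240 160 along tool x 2.2
240 170 along tool x 6.3
240 177 along tool x 9.3
240 190 along tool x 14.7
240 200 along tool x 18.8
240 215 along tool x 25.1
278 148 along tool x -26.5
278 160 along tool x -19.8
278 170 along tool x -14.3
278 177 along tool x -10.4
278 190 along tool x -3.2
278 200 along tool x 2.3
278 215 along tool x 10.6
222 [ 74  87 123 132 136 137 133 129 119 107  83  75  75  73]
226 [ 74  84 121 134 138 137 135 129 119 108  83  72  75  72]
230 [ 74  83 120 132 137 138 135 129 118 106  82  75  74  72]
234 [ 75  79 121 131 136 139 134 131 119 107  83  75  72  72]
238 [ 72  78 118 129 133 136 128 125 116 102  81  72  74  71]
242 [73 81 64 64 65 59 31 28 64 64 65 64 75 73]
246 [76 75 63 65 66 58 30 26 64 64 63 63 72 74]
250 [38 39 62 61 63 58 27 28 63 65 63 64 41 35]
176 ......###################...............
178 .............###########................
180 .............###########................
182 .............######.####................
184 .............####.#.##.#................
186 .
[... 1007 characters left out ...]
115  83  83  82
  82  83]
190 [ 82  82  81  81  79  73  86  90 111 133 150 149 136 100  82  82  83  83
  82  82]
192 [ 82  80  71  79  77  77  78  79  82 113 141 151 148 135  98  83  82  81
  81  82]
194 [ 83  83  82  67  78  78  77  78  77  81 112 141 150 148 133  97  82  82
  82  82]
196 [ 82  82  81  70  64  78  78  77  78  77  81 115 143 150 147 133  98  82
  81  82]
198 [ 82  82  81  80  69  62  77  77  77  77  77  82 118 144 151 147 133 101
  81  81]
200 [ 82  83  82  82  81  70  66  78  77  77  76  77  75 120 163 170 170 166
 128  81]
202 [ 82  81  81  81  82  81  71  74  77  77  78  76  78  97 160 169 167 152
 110  81]
204 [81 81 81 81 81 81 79 66 73 77 77 77 76 76 72 88 87 73 77 79]
```

Probing downward still meets nothing. Both cameras also put the shut tips about 25–30 mm higher than the reported TCP. I'll find the bar top by touch to calibrate the offset.

```bash

for i in 1 2 3; do python3 -m pendant '0 0 0.15 0 0 0 0; 0 0 0 0 0 0 0' | grep -E 'tcp|wrist_f'; done
```

```text
tcp_pos: [528.6, -55.9, 147.5]
wrist_force: [-1.7, 0.7, 4.6]
tcp_pos: [528.6, -55.9, 147.1]
wrist_force: [-3.2, 0.6, 10.8]
tcp_pos: [528.5, -55.9, 146.6]
wrist_force: [-5.1, 0.8, 18.1]
```

Contact at a reported 147.6 mm against the bar top at 177 mm, so the real tips sit about 29 mm short of the reported TCP. Back up, open, go down to a reported ~123 mm and grip.

```bash

python3 -m pendant '0 0 -1 0 0 0 0; 0 0 -1.5 0 0 0 5; 0 0 -0.5 0 0 0 5; 0 0 0 0 0 0 5; 0 0 0 0 0 0 5; 0 0 0 0 0 0 5; 0 0 0 0 0 0 5' | grep -E 'tcp|wrist_f|wid'
python3 -m pendant '0 0 1 0 0 0 5; 0 0 1.5 0 0 0 5; 0 0 1.5 0 0 0 5; 0 0 0.7 0 0 0 5; 0 0 0.3 0 0 0 5; 0 0 0 0 0 0 5; 0 0 0 0 0 0 5'| grep -E 'tcp|wrist_f|wid'
```

```text
tcp_pos: [527.9, -55.6, 173.2]
wrist_force: [0.2, 0.6, -1.2]
grip_width: 50.3
tcp_pos: [528.7, -55.8, 123.9]
wrist_force: [-1.0, 0.4, 0.4]
grip_width: 49.8
```

```bash

python3 -m pendant '0 0 0 0 0 0 0; 0 0 0 0 0 0 0; 0 0 0 0 0 0 0; 0 0 0 0 0 0 0; 0 0 0 0 0 0 0; 0 0 0 0 0 0 0; 0 0 0 0 0 0 0' 60
python3 -c "
from h import *
go([528.5,-55.5,123])
for n in(4,3,2,1):
    r=np.array([-200,3]);a=np.radians(n)
    d=np.array([[np.cos(a),np.sin(a)],[-np.sin(a),np.cos(a)]])@r-r
    print(n,'y',d[0]/10,'z',-d[1]/10)"
```

```text
t: 12.82
tcp_pos: [527.3, -56.1, 124.6]
ee_rot: [-0.001, 0.647, 0.763, -0.001]
wrist_force: [-4.2, -2.1, 6.1]
grip_width: 11.8
gripper_force: 58.5
t 12.82 tcp [527.3 -56.1 124.6] w 11.8 F [-4.2 -2.1  6.1] gf 58.5
shift cm [0.04 0.13 0.16] turn deg [-0.13  0.02  0.09] shift in goal axes [0.04 0.13 0.16]
4 y 0.06964593692675294 z -1.3943986899604532
3 y 0.043110091781406366 z -1.0463079852852488
2 y 0.022653308628835588 z -0.6978071821557481
1 y 0.008281818803359898 z -0.3490024372925876
```

```bash

python3 -m pendant '0 0.01 -0.35 1 0 0 0; 0 0.02 -0.7 2 0 0 0; 0 0.02 -0.7 2 0 0 0; 0 0.02 -0.7 2 0 0 0; 0 0.02 -0.7 2 0 0 0; 0 0.01 -0.35 1 0 0 0; 0 0 0 0 0 0 0'
python3 -c "
from h import *
a=np.radians(10);c,s=np.cos(.162),np.sin(.162);x=200-200*np.cos(a)
go([528+x*c,-55.5+x*s,123+200*np.sin(a)],a)"
```

```text
t: 13.4
tcp_pos: [530.4, -55.6, 158.0]
ee_rot: [-0.058, 0.644, 0.759, -0.069]
wrist_force: [-3.0, -3.6, -6.2]
grip_width: 11.7
gripper_force: 59.2
t 13.4 tcp [530.4 -55.6 158. ] w 11.7 F [-3.  -3.6 -6.2] gf 59.2
shift cm [0.04 0.08 0.02] turn deg [-0.32  0.01  0.09] shift in goal axes [0.05 0.08 0.02]
```

```bash

python3 -m pendant '0 0.01 -0.35 1 0 0 0; 0 0.02 -0.7 2 0 0 0; 0 0.02 -0.7 2 0 0 0; 0 0.02 -0.7 2 0 0 0; 0 0.02 -0.7 2 0 0 0; 0 0.02 -0.7 2 0 0 0; 0 0.02 -0.7 2 0 0 0; 0 0.02 -0.7 2 0 0 0; 0 0.01 -0.25 0.7 0 0 0;0 0 0 0 0 0 0'
python3 - <<'E'
from h import *
a=.45;c,s=np.cos(.162),np.sin(.162);x=200-200*np.cos(a)+3*np.sin(a)
go([528+x*c,-55.5+x*s,120+200*np.sin(a)+3*np.cos(a)],a)
for n in('top','side','wrist'): snap(n,n+'7.png')
b=cv2.imread('pics/side7.png');t=cv2.imread('pics/top7.png')
cv2.imwrite('pics/c7.png',np.hstack([cv2.resize(t[130:270,240:340],(400,560),interpolation=2),cv2.resize(b[120:260,240:340],(400,560),interpolation=2)]))
E
```

```text
t: 14.23
tcp_pos: [547.4, -52.7, 209.6]
ee_rot: [-0.146, 0.63, 0.743, -0.172]
wrist_force: [-5.8, -3.0, -5.0]
grip_width: 12.0
gripper_force: 59.5
t 14.23 tcp [547.4 -52.7 209.6] w 12.0 F [-5.8 -3.  -5. ] gf 59.5
shift cm [ 0.04  0.15 -0.08] turn deg [-0.31 -0.01  0.06] shift in goal axes [ 0.04  0.15 -0.08]
```

View pics/c7.png

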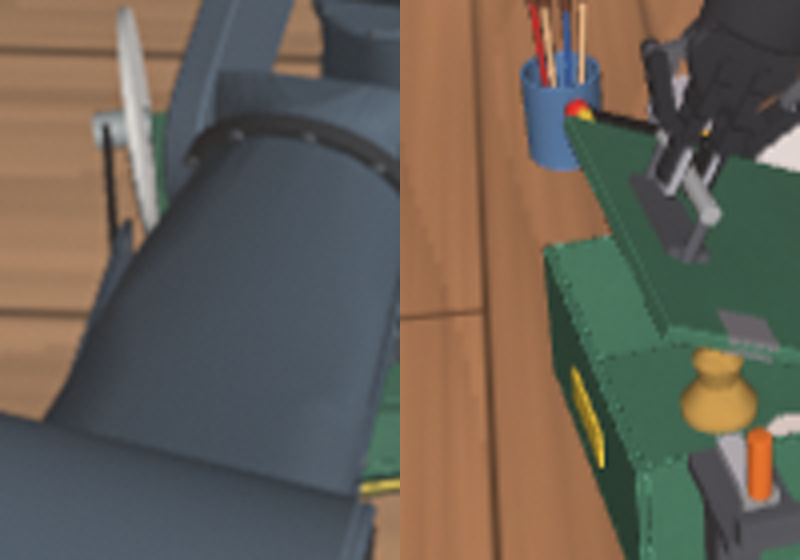

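The side crop shows the yellow stud right beside the red ball (ball about (384,147), stud about (386,149) in the full picture). The top view is blocked by the arm. I'll check the angles numerically.

```bash
cat > chk.py <<'E'
from h import *
import sys
b=cv2.imread(sys.argv[1])
hsv=cv2.cvtColor(b,cv2.COLOR_BGR2HSV)
for nm,lo,hi in(('red',(0,150,90),(6,255,255)),('yel',(18,120,100),(36,255,255))):
    m=cv2.inRange(hsv[138:158,278:296],lo,hi);v,u=np.nonzero(m);print(nm,len(u),u.min()+278,u.max()+278,v.min()+138,v.max()+138,u.mean()+278,v.mean()+138)
o=cv2.cvtColor(cv2.imread('pics/side1.png'),cv2.COLOR_BGR2HSV)
m=cv2.inRange(o[138:158,276:296],(0,150,90),(6,255,255));n,l,st,ce=cv2.connectedComponentsWithStats(m);print('ball start',st[1:].tolist(),(ce[1:]+[276,138]).round(1).tolist())
c,s=np.cos(.162),np.sin(.162)
def P(x,y,z): return [606.3+c*x-s*y,-43.5+s*x+c*y,z]
C=cam('side')
for a in(.39,.42,.45,.48,.51):
    print(a,'ball',proj(C,P(120-220*np.cos(a),168,120+220*np.sin(a)))[0].round(1),'stud',proj(C,P(120-220*np.cos(a)+6*np.sin(a),145,120+220*np.sin(a)+6*np.cos(a)))[0].round(1),'lid corner',proj(C,P(120-240*np.cos(a)+12*np.sin(a),-140,120+240*np.sin(a)+12*np.cos(a)))[0].round(1))
E
python3 chk.py pics/side7.png
python3 - <<'E'
import cv2
b=cv2.imread('pics/side7.png')
print(b[138:158:1,280:292,2]);print(b[138:158,280:292,1])
E
```

```text
red 11 282 286 145 148 283.45454545454544 146.54545454545453
yel 7 285 287 147 149 286.14285714285717 148.28571428571428
ball start [[0, 0, 1, 3, 3], [6, 7, 6, 6, 23]] [[276.0, 139.0], [284.1, 147.5]]
0.39 ball [281.8 150.9] stud [284.2 152.7] lid corner [304.  204.2]
0.42 ball [282.5 149. ] stud [284.9 150.8] lid corner [305.1 201.8]
0.45 ball [283.3 147.1] stud [285.8 149. ] lid corner [306.4 199.5]
0.48 ball [284.1 145.2] stud [286.7 147.1] lid corner [307.7 197.1]
0.51 ball [285.  143.4] stud [287.6 145.2] lid corner [309.1 194.8]
[[ 89  62  60  89 113 226  82  72  70  77 123 156]
 [ 89  61  60  89 121 226  75  75  76  67 124 155]
 [ 89  60  59  84 117 206  82  82  64  69 129 154]
 [ 90  69  66  71  95  84  74  72  66  68 128 155]
 [ 91  88  86  83  82  80  75  71  66  66 121 153]
 [ 86  85  85  83  82  80  75  72  66  63 100 153]
 [ 88  86  84  99 122 100  77  72  66  64 100 151]
 [ 86  87 126 159 198 162 117  68  66  64 103 151]
 [ 86 106 200 220 225 215 183  72  61  63 102 152]
 [ 90 135 209 227 234 223 204 128  45  55  89 132]
 [ 90 132 184 207 205 218 220 192  61  42  40  43
[... 782 characters left out ...]
103  96  95  94  93  84  75  79 107]
 [116 107  79  66  47  54  74  85  84  75  82 107]
 [114  79  45  50  55  73  66  61  76  73  81 106]
 [113  53  47  54  86 138 128  98  44  58  69  93]
 [112  64  66  66 119 179 180 156  51  36  34  36]
 [113  88 102  83 108 147 166 160  88  39  37  36]
 [111  93 100  90  90  89  92 112 108  62  57  51]
 [108  86  89  99  89  90  90  90  89  90  91  80]
 [112  89  88  99  88  90  90  90  90  90  89  91]
 [113  96  86  88  96  88  90  90  90  90  90  90]
 [115  97  89  88 100  87  89  90  89  90  90  89]
 [116 114  90  86  89  97  89  90  90  89  90  89]
 [116 114  83  90  90 100  91  90  89  90  90  90]
 [116 117 114  90  88  89  96  91  90  90  89  89]]
```

```bash

python3 -m pendant '0 0 0 0 0 0 0; 0 0 0 0 0 0 0; 0 0 0 0 0 0 0; 0 0 0 0 0 0 0; 0 0 0 0 0 0 0; 0 0 0 0 0 0 0; 0 0 0 0 0 0 0; 0 0 0 0 0 0 0'
python3 -c "
from h import *
s=ctrl.observe();print(abs(s['qd']).max());print(ctrl.close_job())"
```

```text
t: 15.05
tcp_pos: [547.1, -52.7, 209.2]
ee_rot: [-0.146, 0.631, 0.743, -0.171]
wrist_force: [-5.5, -3.3, -5.5]
grip_width: 11.7
gripper_force: 59.5
0.0012796282854493205
the job is handed in; nothing more can be done
None
```

I handed the job in at about 15 s with the bolt drawn to its end stop and the lid held still by its bar at about 0.45 rad, within roughly 0.01 rad of the pointer by my camera measurement; no verdict came back.

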